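Set up the espresso tool tray for the next shift

TASK

Get the black tool tray ready for the next barista: seat the perforated filter basket fully home in the portafilter, then seat the orange dosing funnel squarely on top of that basket. Also stand the walnut-handled tamper in the round red rubber cup and the blue leveller in the square wooden block, before or after as you like. Set everything down without dropping it, upright and let go of, and leave the solid-bottomed blind basket, the black plastic tamper and the milk jug where they are.

Things in the scene. Friction and masses are not known exactly. Their poses are not given: they have to be found in the camera images.
- basket: Perforated filter basket: open bright steel cup 24 mm high, dark floor full of pin holes. Wall 2 mm, tapering from 52 mm outer diameter under the rim to 45 at the floor; flat round rim on top 64 mm across (+-1), hole 49, 5 mm thick (19 to 24 mm above the underside). 80 g, stands upright; grip it by the rim's outside from any side. Origin: centre of the underside, z up.
- funnel: Orange dosing funnel: open ring 25 mm high. Outer wall a cylinder 62 mm across from 5 to 25 mm above the underside, cone inside; below it a skirt 5 mm high, 42 tapering to 35 mm across, that enters the basket's mouth, the outer wall then resting on its rim (funnel origin 19 mm above basket origin). 80 g, stands on its skirt. Origin: centre of the underside, z up.
- tamper: Tamper to put away: walnut-brown handle on a bright steel foot, 88 mm high, 280 to 420 g. Foot a disc 53 mm across, 10 mm thick; the handle is widest, 34 mm, from 62 to 78 mm above the underside, narrower below (32 mm at 50), rounded above. Stands upright on its foot. Origin: centre of the underside, z up.
- leveller: Coffee leveller: a low puck 40 mm high, steel below (52 mm in diameter, up to 12 mm) and a blue ribbed grip above (56 mm in diameter, from 12 to 40 mm), with a thin steel ring on its blue top. About 250 g (may vary). It stands upright. Origin: centre of the underside, z up.
- portafilter: Target for the basket: portafilter with steel head and brown handle, fixed in a dark stand on the black tray. Origin: centre of the stand's underside, z up, +x along the handle (175 mm long). Head: round cup on the origin's axis, rim 65 mm above it, 61 mm outer, 57 mm inner diameter, 26 deep. Basket seated: its origin 46 mm above this. Lugs and handle stay 9 mm or more below the rim.
- tamper_cup: Target for the tamper. Round cup of red rubber, fixed on the black tray, 14 mm high, 81 mm across at the mouth; its wall flares, so that the flat inside floor is 62 mm across and the mouth 72 mm. Origin: centre of the underside, z up; the inside floor is 4 mm above it.
- leveller_block: Target for the leveller. Square pale wooden block, 84 x 84 mm and 14 mm high, fixed on the black tray, with a round recess 64 mm in diameter (chamfered mouth), 10 mm deep. Origin: centre of the underside, z up; the floor of the recess is 4 mm above it.
- blind_basket: Look-alike to leave where it is: blind (cleaning) basket, the same outer shape and size as the filter basket, but with a solid, bright, raised bottom without holes. Loose, 80 g. Origin: centre of the underside, z up.
- plastic_tamper: Look-alike to leave where it is: worn-out tamper all in black plastic, foot 49 mm in diameter, 88 mm high, loose and light (90 g). Origin: centre of the underside, z up.
- milk_jug: Bystander to leave where it is: empty steel milk jug, 98 mm high, 88 mm in diameter at the base, with a loop handle standing out to 72 mm from its axis along its own -y. Loose, 350 g. Origin: centre of the underside, z up.

How it is judged:
On the way, in this order (a step that is already met when the one before it is completed fails the run):
1. the perforated basket is fully home in the portafilter, level and let go of (horizontal distance between basket and portafilter below 0.006 m and z of basket in the frame of portafilter between 0.043 and 0.049 m and angle between basket's own z axis and vertical below 0.07 rad and contact force between basket and the fingers below 0.05 N), for 0.2 s.
2. the orange funnel is seated squarely on that basket and let go of (horizontal distance between funnel and basket below 0.006 m and z of funnel in the frame of basket between 0.0165 and 0.0215 m and angle between funnel's own z axis and vertical below 0.08 rad and horizontal distance between basket and portafilter below 0.006 m and z of basket in the frame of portafilter between 0.043 and 0.049 m and angle between basket's own z axis and vertical below 0.07 rad and contact force between funnel and the fingers below 0.05 N), for 0.2 s.
At the end, for the whole second after the job is handed in: Basket home in the portafilter (6 mm, rim on rim within 3 mm), funnel seated on it (6 mm, 2.5 mm), tamper in the rubber cup, leveller in the wooden block (10 mm, down within 3 mm), all upright within 4 degrees, released, at rest; blind basket, plastic tamper and jug upright, moved under 20 mm (all of step 2 and linear speed of each of basket, funnel, tamper, leveller below 0.02 m/s and angular speed of each of basket, funnel, tamper, leveller below 0.2 rad/s and contact force between each of basket, tamper, leveller and the fingers below 0.05 N and horizontal distance between tamper and tamper_cup below 0.01 m and z of tamper in the frame of tamper_cup between 0.001 and 0.007 m and angle between each of tamper, leveller's own z axis and vertical below 0.08 rad and horizontal distance between leveller and leveller_block below 0.01 m and z of leveller in the frame of leveller_block between 0.001 and 0.007 m and distance of each of blind_basket, plastic_tamper, milk_jug from where it was at the start of the episode below 0.02 m and angle between each of blind_basket, plastic_tamper, milk_jug's own z axis and vertical below 0.1 rad); the robot touches nothing.
It fails at once if the solid-bottomed blind basket is pushed more than 20 mm or tipped (distance of blind_basket from where it was at the start of the episode above 0.02 m or angle between blind_basket's own z axis and vertical above 0.35 rad).
It fails at once if the black plastic tamper is pushed more than 20 mm or tipped (distance of plastic_tamper from where it was at the start of the episode above 0.02 m or angle between plastic_tamper's own z axis and vertical above 0.35 rad).
It fails at once if the milk jug is pushed more than 20 mm or tipped (distance of milk_jug from where it was at the start of the episode above 0.02 m or angle between milk_jug's own z axis and vertical above 0.35 rad).
It fails at once if a tool is dropped into its place (it falls onto it faster than 0.7 m/s, a fall of 25 mm) ((linear speed of basket above 0.7 m/s and horizontal distance between basket and portafilter below 0.02 m and z of basket in the frame of portafilter below 0.076 m) or (linear speed of funnel above 0.7 m/s and horizontal distance between funnel and basket below 0.02 m and z of funnel in the frame of basket below 0.049 m) or (linear speed of tamper above 0.7 m/s and horizontal distance between tamper and tamper_cup below 0.02 m and z of tamper in the frame of tamper_cup below 0.034 m) or (linear speed of leveller above 0.7 m/s and horizontal distance between leveller and leveller_block below 0.02 m and z of leveller in the frame of leveller_block below 0.034 m)).
It also fails if it takes over 144 s, if anything falls off the work surface, if the arm or the gripper's body presses on something with over 40 N, if the wrist force passes 120 N, or if a joint passes its speed limit or range.

ROBOT

A 6-joint arm with a two-finger parallel gripper is mounted at the origin on the work surface. World frame = base frame: x ahead of the robot, y to its left, z up, the work surface at z = 0. Lengths are in m, angles in rad, forces in N, time in s.
With the tool pointing down it reaches from about 0.35 to 0.85 m from the base axis. Payload 8.1 kg.
Tool frame: the origin (TCP) lies on the front face of the gripper's body, between the roots of the fingers; the fingertips stand 84 mm ahead of it and the grasp point (between the pads) lies 65 mm ahead of it; x points along the fingers, y is the direction in which the jaws open and shut, and the axes are right-handed (so a half turn about x gives the same grasp; the last joint's range is limited). The gripper opens to 93 mm and grips with 3 to 60 N. Pads are 15 mm wide; open, the fingers measure 128 mm over their backs; the gripper's body (75 mm by 188 mm) begins 65 mm behind the grasp point.
Start: joints at [1.202, 0.13, 1.488, -0, 1.523, -0.085], TCP at [0.168, 0.576, 0.303] pointing down, gripper open.
Joint ranges: [-2.96, 2.96], [-0.89, 2.26], [0.02, 2.5], [-1.34, 4.48], [0, 2.73], [-2.66, 2.66]. Speed limits (rad/s): [2.39, 2.39, 2.79, 3.14, 3.14, 3.14].

INTERFACE

Orientations are given as a rotation vector (axis times angle).
In Python, from plant import telemetry, read_camera, camera_params, robot gives the robot as it stands.
- The arm moves only by the tool step_arm, never from a script. Its argument "commands" is a list of rows, each an object with "xyz": the shift along the tool's x, y, z in mm, a list of three; "turn": the turn, a rotation vector about the tool's x, y, z in rad, a list of three; "grip": the finger opening in mm, from 0 to 93. In form: [{"xyz": [dx, dy, dz], "turn": [ax, ay, az], "grip": grip}, ...]. A call has 1 to 12 rows; each row is the pose to reach, as a shift and turn from the pose commanded when the call began, along the tool's axes at that moment; what a row does not reach only later rows make up. A row lasts 1/8 s, in which the tool goes at most 62.5 mm and 10.7 degrees, less where a joint would pass 70% of its speed; a pose out of reach is approached as far as the arm can. A call with a gripper value outside its range is refused whole. The fingers move at their own pace and stop on an object; "force" is the grip in N (left out, the last holds). Time passes only in rows, so rows that repeat a pose let the fingers close. It gives the time, the measured TCP pose, the force and the opening at its end, in the units of the state.
- telemetry.read_state(): the state, without advancing time (a new reading comes with each control period).
- read_camera(name): name is "scene" or "top" or "wrist"; returns the picture (384x512x3 uint8, red, green, blue); there is no depth.
- camera_params(name): a dict with "mtx" (3x3 intrinsics, pixels), "rvec" (rotation vector, rad) and "tvec" (3), from world to camera coordinates, as OpenCV has them. Camera axes: x right, y down, z forward; pixel columns grow to the right and rows downward; lengths in m; the calibration is good to about 2 mm. A picture is of the moment at which its call begins: read the wrist's pose just before it. camera_params takes no time and is no camera call; for the wrist camera it gives the pose at the moment of the call.
- robot.close_job(): hands the job in, once; it reports no verdict.
The state is a dict: "t": time; "q": joint angles; "dq": joint speeds; "joint_torque": joint torques, N m; "tool_pos": TCP position; "orientation": TCP orientation; "force": force on the tool from outside, world axes, zero at the start; "wrist_torque": the same for the moment, N m; "opening": finger opening in m.
Only numpy, scipy, OpenCV 4.12 (cv2) and the standard library are available. Lean on these libraries where they do the work, as an engineer would, in place of code of your own. Each camera call takes 0.05 s, during which the arm holds its last target. There are 200 camera calls.

## Working session

There is one attempt and no reset: what is moved stays moved. The work goes in short steps, Python scripts to look and compute and a tool call to move; the robot and the scene stay as the last step left them, time stands still between calls to the robot, and variables do not carry over. Pictures are saved under pics/ and viewed, about 12 in all and at most 16, crops included, and the job is handed in when it is done.

Besides the shell and the picture viewer there is one more tool, called after "Request:" as name([rows], argument=value, ...), one row to a line, values as JSON. step_arm: Moves the arm, as the interface text tells. Its arguments: {"type":"object","properties":{"commands":{"type":"array"},"force":{"type":"number"}},"required":["commands"]}

```bash
ls; mkdir -p pics; cat > h.py <<'E'
import numpy as np, cv2
from plant import telemetry, read_camera, camera_params, robot
def snap(n,fn=None):
    p=camera_params(n); im=read_camera(n)
    if fn: cv2.imwrite('pics/'+fn,cv2.cvtColor(im,cv2.COLOR_RGB2BGR))
    return im,p
def ray(p,uv,z):
    R=cv2.Rodrigues(np.array(p['rvec'],float))[0]; t=np.array(p['tvec'],float).ravel()
    c=-R.T@t
    xy=cv2.undistortPoints(np.array(uv,float).reshape(-1,1,2),np.array(p['mtx'],float),None).reshape(-1,2)
    d=np.c_[xy,np.ones(len(xy))]@R
    s=(z-c[2])/d[:,2]
    return c+d*s[:,None]
def proj(p,X):
    return cv2.projectPoints(np.array(X,float).reshape(-1,1,3),np.array(p['rvec'],float),np.array(p['tvec'],float),np.array(p['mtx'],float),None)[0].reshape(-1,2)
def tool():
    s=telemetry.read_state(); R=cv2.Rodrigues(np.array(s['orientation'],float))[0]
    return s,R,np.array(s['tool_pos'])
E
python3 - <<'E'
from h import *
for n in ('top','scene','wrist'):
    im,p=snap(n,n+'0.png'); R=cv2.Rodrigues(np.array(p['rvec'],float))[0]
    print(n,-R.T@np.array(p['tvec']).ravel(),p['mtx'][0][0],R[2])
s,R,t=tool(); print(s['t'],t,R.round(3).tolist(),s['opening'])
a=cv2.imread('pics/top0.png');cv2.imwrite('pics/top0b.png',cv2.resize(a,(800,600),interpolation=cv2.INTER_CUBIC))
E
```

```text
pics
top [ 0.34725726 -0.09523913  0.88882951] 369.7207495989855 [ 0.22972076  0.00565102 -0.97324018]
scene [ 1.40979246 -0.09098806  0.64292716] 438.7749013696926 [-0.82555418 -0.01363661 -0.56415808]
wrist [0.09109949 0.59878973 0.38259145] 280.12988625722915 [ 0.27289567 -0.08242124 -0.95850649]
0.15 [0.16786119 0.57571095 0.30192054] [[-0.001, 0.28, 0.96], [-0.001, 0.96, -0.28], [-1.0, -0.001, -0.0]] 0.09274159913867736
```

View pics/top0b.png

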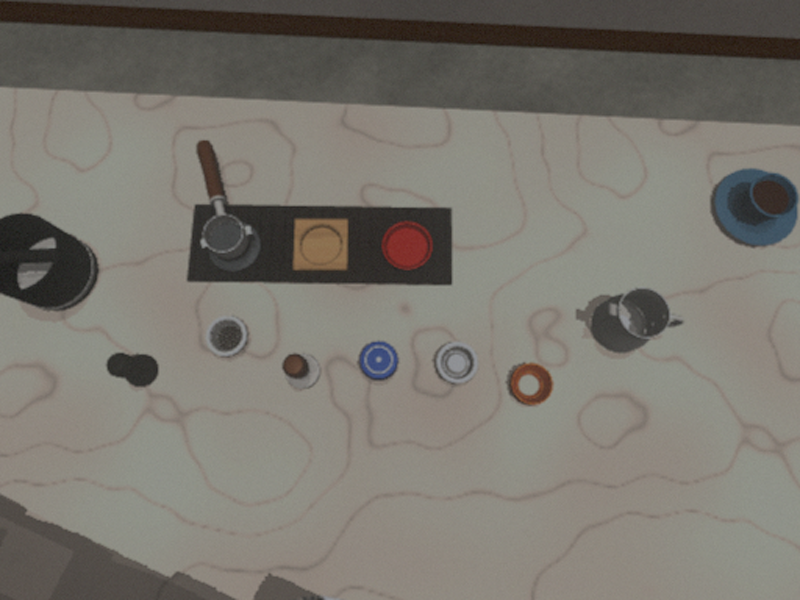

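View pics/scene0.png

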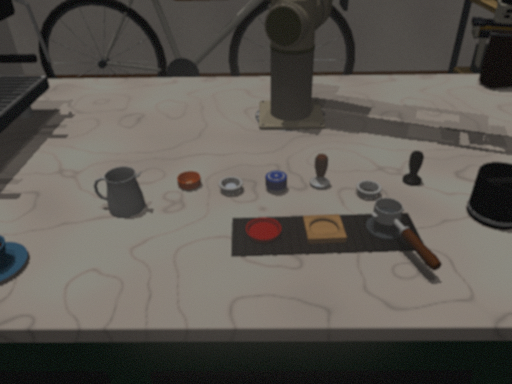

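The top view shows the perforated basket at (227,336), blind basket (456,362), funnel (530,384), leveller (378,360), walnut tamper foot (303,372), plastic tamper (135,368) and jug (635,320). The portafilter is at (227,237), the block at (321,244) and the red cup at (407,246). The scene view agrees.

```bash
python3 - <<'E'
from h import *
p=camera_params('top')
for n,u,v,z in [('basket',227,336,.024),('blind',456,362,.024),('funnel',530,384,.025),('lev',378,360,.04),('tamperfoot',303,372,.01),('tampertop',294,364,.085),('plfoot',140,370,.01),('pf',226,236,.072),('block',321,244,.018),('cup',407,246,.018),('handleend',204,146,.06),('jug',620,325,.0),('trayTL',195,206,.0),('trayBR',451,284,0.),('trayBL',188,281,0)]:
    print(n,ray(p,[[u*.64,v*.64]],z).round(3)[0])
pw=camera_params('wrist');s,R,t=tool()
Rc=cv2.Rodrigues(np.array(pw['rvec'],float))[0]; c=-Rc.T@np.array(pw['tvec']).ravel()
print('cam in tool',R.T@(c-t),'axes',(R.T@Rc.T).round(3).tolist())
E
```

```text
basket [0.482 0.171 0.024]
blind [ 0.46  -0.177  0.024]
funnel [ 0.433 -0.287  0.025]
lev [ 0.455 -0.06   0.04 ]
tamperfoot [0.435 0.054 0.01 ]
tampertop [0.438 0.054 0.085]
plfoot [0.426 0.3   0.01 ]
pf [0.625 0.175 0.072]
block [0.638 0.042 0.018]
cup [ 0.641 -0.094  0.018]
handleend [0.776 0.232 0.06 ]
jug [ 0.535 -0.434  0.   ]
trayTL [0.698 0.256 0.   ]
trayBR [ 0.588 -0.167  0.   ]
trayBL [0.571 0.251 0.   ]
cam in tool [-0.08079065  0.00058622 -0.08016088] axes [[0.001, -0.285, 0.958], [1.0, -0.001, -0.001], [0.001, 0.958, 0.285]]
```

```bash
cat >> h.py <<'E'
def go(x,y,z,yaw=None):
    "shift (mm) along tool axes, turn about tool x; z is TCP height"
    s,R,t=tool(); d=R.T@(np.array([x,y,z])-t)*1000
    cur=np.arctan2(R[1,1],R[0,1])
    print('shift',d.round(1),'turn',0 if yaw is None else round(-((yaw-cur+np.pi/2)%np.pi-np.pi/2),3),'yaw',cur.round(3),'t',s['t'],'tilt',R[2,:].round(4),'q6',round(s['q'][5],2))
E
python3 -c "
from h import *
go(.50,.17,.25)"
```

```text
shift [  52.3 -296.4  432.5] turn 0 yaw 1.287 t 0.15 tilt [-1.0e+00 -1.4e-03 -1.0e-04] q6 -0.09
```

Request:
step_arm([
  {"xyz":[52,-296,432],"turn":[0,0,0],"grip":93},
  {"xyz":[52,-296,432],"turn":[0,0,0],"grip":93},
  {"xyz":[52,-296,432],"turn":[0,0,0],"grip":93},
  {"xyz":[52,-296,432],"turn":[0,0,0],"grip":93},
  {"xyz":[52,-296,432],"turn":[0,0,0],"grip":93},
  {"xyz":[52,-296,432],"turn":[0,0,0],"grip":93},
  {"xyz":[52,-296,432],"turn":[0,0,0],"grip":93},
  {"xyz":[52,-296,432],"turn":[0,0,0],"grip":93},
  {"xyz":[52,-296,432],"turn":[0,0,0],"grip":93},
  {"xyz":[52,-296,432],"turn":[0,0,0],"grip":93},
  {"xyz":[52,-296,432],"turn":[0,0,0],"grip":93},
  {"xyz":[52,-296,432],"turn":[0,0,0],"grip":93},
])

```text
t: 1.65
tool_pos: [0.4992, 0.1719, 0.2509]
orientation: [0.222, 1.559, -0.221]
force: [-0.2, -0.3, -0.6]
opening: 0.0927
```

```bash
python3 - <<'E'
from h import *
im,p=snap('wrist','w1.png')
a=cv2.imread('pics/w1.png');cv2.imwrite('pics/w1b.png',cv2.resize(a,(800,600),interpolation=cv2.INTER_CUBIC))
s,R,t=tool();print(t,s['dq'][0]); 
print(proj(p,[[.482,.171,.024],[.625,.175,.072],[.435,.054,.01],[.455,-.06,.04],[.638,.042,.018]]).round(0).tolist())
E
```

```text
[0.49926401 0.17192641 0.25087331] -0.000923087408543344
[[252.0, 172.0], [292.0, 303.0], [143.0, 158.0], [44.0, 209.0], [192.0, 308.0]]
```

View pics/w1b.png

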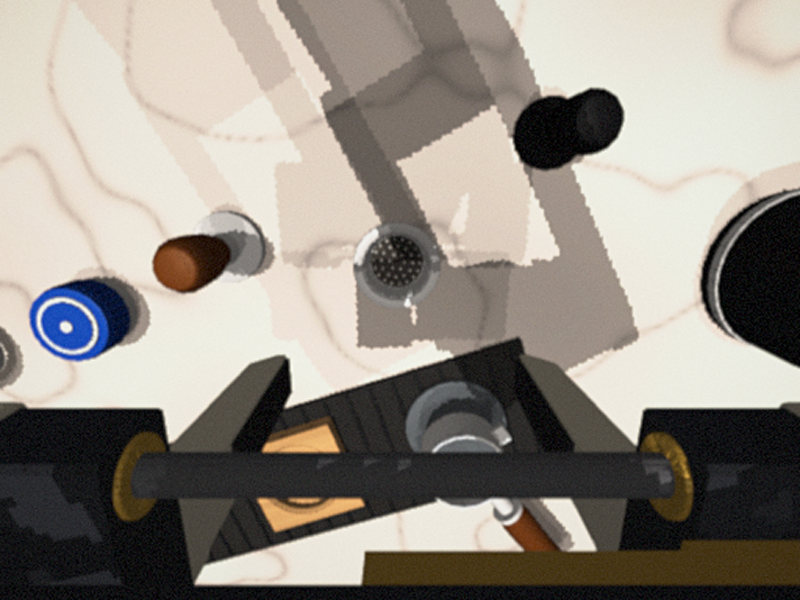

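The wrist view shows the perforated basket at about (397,264) in the 800x600 picture, with its pin holes visible. The walnut tamper, leveller, plastic tamper, portafilter (468,450) and block are also in view.

```bash
cat >> h.py <<'E'
def circ(p,im,c,z,rmm,lo=.8,hi=1.2,n=90):
    "radial strongest-edge search around world centre c at height z, robust circle fit"
    g=cv2.GaussianBlur(cv2.cvtColor(im,cv2.COLOR_RGB2GRAY),(0,0),1).astype(np.float32)
    c=np.array(c[:2],float)
    for it in range(4):
        P=[]
        rr=np.linspace(lo*rmm,hi*rmm,41)/1000
        for th in np.linspace(0,2*np.pi,n,endpoint=False):
            X=np.c_[c[0]+rr*np.cos(th),c[1]+rr*np.sin(th),np.full(41,z)]
            uv=proj(p,X).astype(np.float32)
            v=cv2.remap(g,uv[:,:1].copy(),uv[:,1:].copy(),cv2.INTER_LINEAR).ravel()
            d=np.abs(np.gradient(v)); i=d.argmax()
            if d[i]>2: P.append(X[i,:2])
        P=np.array(P)
        w=np.ones(len(P))
        for _ in range(15):
            A=np.c_[2*P,np.ones(len(P))]*w[:,None]
            s=np.linalg.lstsq(A,(P**2).sum(1)*w,rcond=None)[0]
            r=np.sqrt(s[2]+s[:2]@s[:2]); e=np.linalg.norm(P-s[:2],axis=1)-r
            w=1/(1+(e/.0008)**2)
        c=s[:2]
    return c.round(4),round(r*1000,1),len(P),int((abs(e)<.001).sum())
E
python3 - <<'E'
from h import *
im=cv2.imread('pics/w1.png')[:,:,::-1].copy(); p=camera_params('wrist')
c=ray(p,[[397*.64,264.5*.64]],.024)[0]; print(c)
print(circ(p,im,c,.024,32))
print(circ(p,im,c,.024,24.5))
g=ray(p,[[466*.64,475*.64]],.07)[0];print(g)
go(c[0]+.02,c[1]+.006,.16)
E
```

```text
[0.48028277 0.17389904 0.024     ]
(array([0.4777, 0.1769]), np.float64(29.5), 78, 30)
(array([0.4816, 0.1727]), np.float64(24.4), 88, 58)
[0.62980664 0.18112256 0.07      ]
shift [90.9  7.9 -1.2] turn 0 yaw 1.289 t 1.7 tilt [-1.e+00  2.e-04  0.e+00] q6 -1.05
```

Request:
step_arm([
  {"xyz":[50,-4.4,-17.2],"turn":[0,0,0],"grip":93},
  {"xyz":[100,-4.4,-17.2],"turn":[0,0,0],"grip":93},
  {"xyz":[140,-4.4,-17.2],"turn":[0,0,0],"grip":93},
  {"xyz":[155,-4.4,-17.2],"turn":[0,0,0],"grip":93},
  {"xyz":[155,-4.4,-17.2],"turn":[0,0,0],"grip":93},
])

```text
t: 2.33
tool_pos: [0.4816, 0.1718, 0.0955]
orientation: [0.222, 1.561, -0.223]
force: [-0.2, -0.3, 1.3]
opening: 0.093
```

```bash
python3 - <<'E'
from h import *
im,p=snap('wrist','w2.png'); s,R,t=tool(); print(t)
print(circ(p,im,[.4816,.1727],.024,24.5)); print(circ(p,im,[.4816,.1727],.024,32))
E
```

```text
[0.48262591 0.17196755 0.09683101]
(array([0.4824, 0.1712]), np.float64(25.7), 85, 33)
(array([0.4805, 0.1737]), np.float64(30.5), 81, 42)
```

View pics/w2.png

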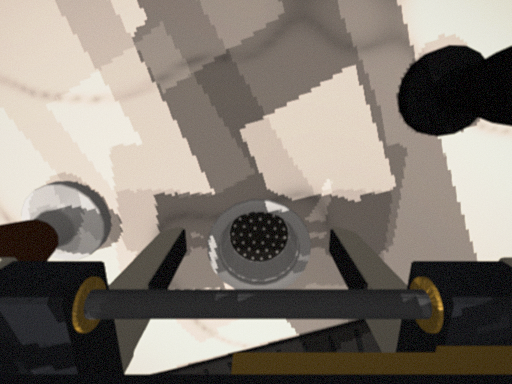

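The basket rim lies between the fingers, centred at about (259,244). Closing on it now.

Request:
step_arm([
  {"xyz":[0,0,0],"turn":[0,0,0],"grip":55},
  {"xyz":[0,0,0],"turn":[0,0,0],"grip":55},
  {"xyz":[0,0,0],"turn":[0,0,0],"grip":55},
  {"xyz":[0,0,0],"turn":[0,0,0],"grip":55},
  {"xyz":[0,0,0],"turn":[0,0,0],"grip":55},
  {"xyz":[0,0,0],"turn":[0,0,0],"grip":55},
  {"xyz":[-60,0,0],"turn":[0,0,0],"grip":55},
  {"xyz":[-120,0,0],"turn":[0,0,0],"grip":55},
  {"xyz":[-120,0,0],"turn":[0,0,0],"grip":55},
], force=20)

```text
t: 3.5
tool_pos: [0.485, 0.1722, 0.2215]
orientation: [0.225, 1.55, -0.22]
force: [1.0, -0.0, -1.0]
opening: 0.063
```

```bash
python3 - <<'E'
from h import *
im,p=snap('wrist','w3.png'); s,R,t=tool(); print(t,s['opening'],s['force'])
c=t+R@[.075,0,0]; print('tip+9mm',c, proj(p,[c]))
for z in (t[2]-.072,): print(circ(p,im,c,z,24.5,.85,1.1)); print(circ(p,im,c,z,32,.9,1.1))
it,pt=snap('top','t3.png')
# portafilter crop of top
cv2.imwrite('pics/t3c.png',cv2.resize(it[110:200,100:240,::-1],None,fx=4,fy=4,interpolation=cv2.INTER_CUBIC))
cv2.imwrite('pics/w3c.png',np.vstack([cv2.resize(im[150:340,130:390,::-1],(520,380)),cv2.resize(it[110:180,100:240,::-1],(520,260))])[:600])
E
```

```text
[0.48348604 0.1718159  0.2181893 ] 0.063013559599285 [-0.76235062 -0.29840069 -1.91649154]
tip+9mm [0.48385923 0.17190631 0.14319029] [[255.20732722 242.97347468]]
(array([0.4852, 0.173 ]), np.float64(24.9), 63, 50)
(array([0.4849, 0.173 ]), np.float64(31.9), 87, 79)
```

View pics/w3c.png

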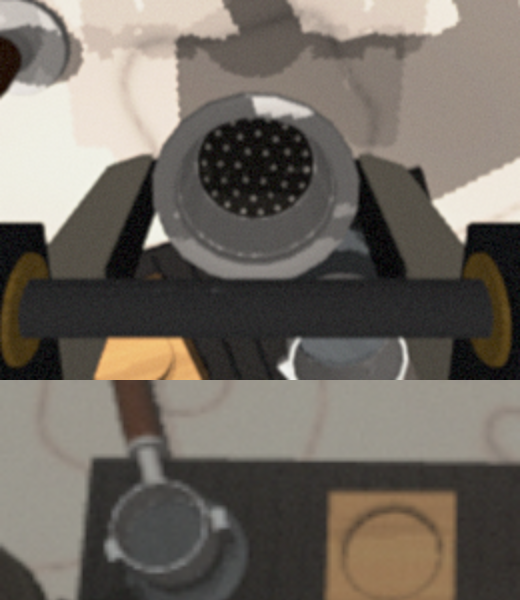

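The basket is held level. The lower crop shows the portafilter rim and lugs, plus the block. Next I look at the tray from beyond it.

Request:
step_arm([
  {"xyz":[-33,67,237],"turn":[0,0,0],"grip":55},
  {"xyz":[-33,67,237],"turn":[0,0,0],"grip":55},
  {"xyz":[-33,67,237],"turn":[0,0,0],"grip":55},
  {"xyz":[-33,67,237],"turn":[0,0,0],"grip":55},
  {"xyz":[-33,67,237],"turn":[0,0,0],"grip":55},
  {"xyz":[-33,67,237],"turn":[0,0,0],"grip":55},
  {"xyz":[-33,67,237],"turn":[0,0,0],"grip":55},
])

```text
t: 4.47
tool_pos: [0.727, 0.1697, 0.2483]
orientation: [0.222, 1.561, -0.223]
force: [1.0, -0.4, -1.1]
opening: 0.0631
```

```bash
python3 - <<'E'
from h import *
im,p=snap('wrist','w4.png'); s,R,t=tool(); print(t,s['opening'])
it,pt=snap('top','t4.png')
for n,q,i in (('wrist',p,im),('top',pt,it)):
  g=[.628,.178]
  for z in (.07,.075): print(n,z,circ(q,i,g,z,30.5,.85,1.15),circ(q,i,g,z,28.5,.85,1.1))
cv2.imwrite('pics/w4b.png',cv2.resize(im[:,:,::-1],(800,600),interpolation=cv2.INTER_CUBIC))
E
```

```text
[0.72715659 0.16972388 0.24911578] 0.06311148909635943
wrist 0.07 (array([0.6281, 0.1809]), np.float64(30.5), 90, 60) (array([0.6262, 0.1812]), np.float64(29.0), 88, 50)
wrist 0.075 (array([0.6286, 0.1811]), np.float64(29.9), 90, 61) (array([0.6285, 0.1812]), np.float64(29.9), 88, 61)Traceback (most recent call last):
  File "<stdin>", line 6, in <module>
  File "h.py", line 41, in circ
    s=np.linalg.lstsq(A,(P**2).sum(1)*w,rcond=None)[0]
                        ~~~~~~~~~~^^^
    return umr_sum(a, axis, dtype, out, keepdims, initial, where)
numpy.exceptions.AxisError: axis 1 is out of bounds for array of dimension 1
```

```bash
python3 - <<'E'
from h import *
im=cv2.imread('pics/w4.png')[:,:,::-1].copy(); it=cv2.imread('pics/top0.png')[:,:,::-1].copy(); pt=camera_params('top')
for z in (.07,): print(z,circ(pt,it,[.627,.176],z,30.5,.85,1.15),circ(pt,it,[.627,.176],z,28.5,.85,1.1))
a=im[:,:,::-1].copy(); p=camera_params('wrist')
for r,c in ((30.5,(0,255,0)),):
  th=np.linspace(0,6.28,80); uv=proj(p,np.c_[.6281+r/1e3*np.cos(th),.1809+r/1e3*np.sin(th),0*th+.07])
  for u in uv: cv2.circle(a,(int(round(u[0])),int(round(u[1]))),0,c,-1)
cv2.imwrite('pics/w4b.png',cv2.resize(a,(800,600),interpolation=cv2.INTER_CUBIC))
E
```

```text
Traceback (most recent call last):
  File "h.py", line 41, in circ
    s=np.linalg.lstsq(A,(P**2).sum(1)*w,rcond=None)[0]
                        ~~~~~~~~~~^^^
numpy.exceptions.AxisError: axis 1 is out of bounds for array of dimension 1
```

```bash
sed -i 's/if d\[i\]>2/if d[i]>.4/' h.py; python3 - <<'E'
from h import *
im=cv2.imread('pics/w4.png')[:,:,::-1].copy(); it=cv2.imread('pics/top0.png')[:,:,::-1].copy(); pt=camera_params('top')
print(circ(pt,it,[.627,.176],.07,30.5,.85,1.15))
a=im[:,:,::-1].copy(); p=camera_params('wrist')
th=np.linspace(0,6.28,60); uv=proj(p,np.c_[.6281+.0305*np.cos(th),.1809+.0305*np.sin(th),0*th+.07])
for u in uv: cv2.circle(a,(int(round(u[0])),int(round(u[1]))),0,(0,255,0),-1)
cv2.imwrite('pics/w4b.png',cv2.resize(a,(800,600),interpolation=cv2.INTER_CUBIC))
E
```

```text
(array([0.6312, 0.182 ]), np.float64(31.9), 90, 58)
```

View pics/w4b.png

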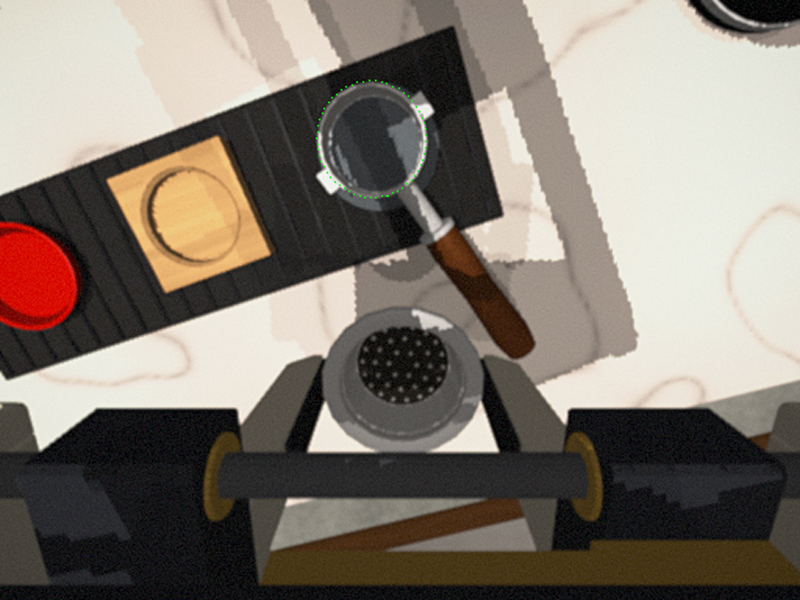

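```bash
python3 - <<'E'
from h import *
im=cv2.imread('pics/w4.png')[:,:,::-1].copy(); p=camera_params('wrist'); s,R,t=tool()
z=t[2]-.072
b=circ(p,im,[.729,.171],z,24.5,.85,1.1); b2=circ(p,im,[.729,.171],z,32,.9,1.1); print(t,b,b2)
for zz in (.07,):
  a=circ(p,im,[.628,.181],zz,30.5,.85,1.15)
  d=np.r_[a[0]-b2[0],0]; print(d, R.T@d*1000)
E
```

```text
[0.72736012 0.16972495 0.2496879 ] (array([0.7308, 0.1719]), np.float64(25.2), 90, 39) (array([0.7244, 0.171 ]), np.float64(31.1), 90, 70)
[-0.0956  0.01    0.    ] [-5.92886490e-02 -1.71176602e+01 -9.45851056e+01]
```

```bash
python3 - <<'E'
from h import *
im=cv2.imread('pics/w4.png')[:,:,::-1].copy(); p=camera_params('wrist'); s,R,t=tool()
Rc=cv2.Rodrigues(np.array(p['rvec'],float))[0]; cz=(-Rc.T@np.array(p['tvec']).ravel()); print('cam',cz,'expected from tool',t+R@[-.0808,.0006,-.0802])
for dz in (.150,.1525,.155):
  z=cz[2]-dz
  g=ray(p,[[258.2,242.9]],z)[0]
  print(dz,g.round(4),circ(p,im,g,z,32,.94,1.06),circ(p,im,g,z,24.5,.94,1.06))
E
```

```text
cam [0.65049964 0.19268387 0.33043229] expected from tool [0.65047264 0.19270519 0.33044224]
0.15 [0.7216 0.1723 0.1804] (array([0.7231, 0.1713]), np.float64(30.5), 90, 80) (array([0.7239, 0.1711]), np.float64(23.8), 90, 87)
0.1525 [0.7228 0.172  0.1779] (array([0.7243, 0.171 ]), np.float64(31.1), 90, 81) (array([0.7251, 0.1707]), np.float64(24.2), 90, 82)
0.155 [0.724  0.1716 0.1754] (array([0.7254, 0.1706]), np.float64(31.6), 90, 74) (array([0.7263, 0.1704]), np.float64(24.6), 90, 86)
```

Request:
step_arm([
  {"xyz":[20,-17.3,-50],"turn":[0,0,0],"grip":55},
  {"xyz":[40,-17.3,-96.6],"turn":[0,0,0],"grip":55},
  {"xyz":[60,-17.3,-96.6],"turn":[0,0,0],"grip":55},
  {"xyz":[75,-17.3,-96.6],"turn":[0,0,0],"grip":55},
  {"xyz":[80,-17.3,-96.6],"turn":[0,0,0],"grip":55},
  {"xyz":[84,-17.3,-96.6],"turn":[0,0,0],"grip":55},
  {"xyz":[88,-17.3,-96.6],"turn":[0,0,0],"grip":55},
  {"xyz":[88,-17.3,-96.6],"turn":[0,0,0],"grip":55},
])

```text
t: 5.58
tool_pos: [0.631, 0.1798, 0.1606]
orientation: [0.223, 1.559, -0.223]
force: [0.1, 0.4, -1.1]
opening: 0.0632
```

Request:
step_arm([
  {"xyz":[3,0,0],"turn":[0,0,0],"grip":55},
  {"xyz":[6,0,0],"turn":[0,0,0],"grip":55},
  {"xyz":[8,0,0],"turn":[0,0,0],"grip":55},
  {"xyz":[10,0,0],"turn":[0,0,0],"grip":55},
  {"xyz":[10,0,0],"turn":[0,0,0],"grip":55},
])

```text
t: 6.2
tool_pos: [0.6306, 0.1798, 0.1505]
orientation: [0.223, 1.56, -0.223]
force: [0.5, -0.1, -0.5]
opening: 0.0629
```

No contact yet, so I continue down in small steps.

Request:
step_arm([
  {"xyz":[1,0,0],"turn":[0,0,0],"grip":55},
  {"xyz":[2,0,0],"turn":[0,0,0],"grip":55},
  {"xyz":[2,0,0],"turn":[0,0,0],"grip":55},
])

```text
t: 6.58
tool_pos: [0.6307, 0.1799, 0.1486]
orientation: [0.223, 1.559, -0.223]
force: [0.5, -0.7, -1.1]
opening: 0.0629
```

Request:
step_arm([
  {"xyz":[1,0,0],"turn":[0,0,0],"grip":55},
  {"xyz":[2,0,0],"turn":[0,0,0],"grip":55},
  {"xyz":[2,0,0],"turn":[0,0,0],"grip":55},
])

```text
t: 6.95
tool_pos: [0.6309, 0.1799, 0.1483]
orientation: [0.223, 1.559, -0.223]
force: [-5.9, -1.8, 9.9]
opening: 0.0626
```

Contact at the expected seating height. I let go and lift off.

Request:
step_arm([
  {"xyz":[-1,0,0],"turn":[0,0,0],"grip":66},
  {"xyz":[-1,0,0],"turn":[0,0,0],"grip":75},
  {"xyz":[-1,0,0],"turn":[0,0,0],"grip":90},
  {"xyz":[-1,0,0],"turn":[0,0,0],"grip":90},
  {"xyz":[-1,0,0],"turn":[0,0,0],"grip":90},
  {"xyz":[-40,0,0],"turn":[0,0,0],"grip":90},
  {"xyz":[-100,0,40],"turn":[0,0,0],"grip":90},
  {"xyz":[-100,0,90],"turn":[0,0,0],"grip":90},
  {"xyz":[-100,0,90],"turn":[0,0,0],"grip":90},
  {"xyz":[-100,0,90],"turn":[0,0,0],"grip":90},
])

```text
t: 8.2
tool_pos: [0.7167, 0.1547, 0.2455]
orientation: [0.223, 1.561, -0.223]
force: [0.2, 0.0, -0.3]
opening: 0.0899
```

```bash
python3 - <<'E'
from h import *
im,p=snap('wrist','w5.png'); s,R,t=tool(); print(t,s['opening'])
for z in (.070,.075,.08): print(z,circ(p,im,[.629,.181],z,31.5,.92,1.08),circ(p,im,[.629,.181],z,24.5,.9,1.1))
cv2.imwrite('pics/w5b.png',im[20:220,130:390,::-1].repeat(2,0).repeat(2,1))
E
```

```text
[0.71627126 0.15500494 0.24585083] 0.09002038424917962
0.07 (array([0.6294, 0.1805]), np.float64(32.2), 90, 70) (array([0.629 , 0.1804]), np.float64(25.0), 90, 83)
0.075 (array([0.6295, 0.1806]), np.float64(31.5), 90, 71) (array([0.6294, 0.1804]), np.float64(24.6), 90, 83)
0.08 (array([0.6297, 0.1803]), np.float64(31.0), 90, 70) (array([0.6295, 0.1804]), np.float64(24.1), 90, 79)
```

View pics/w5b.png

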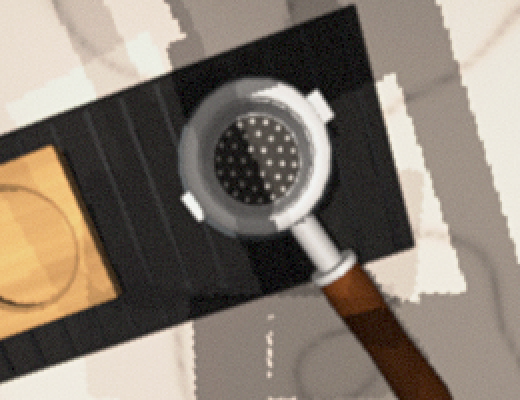

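The basket sits level, centred on the portafilter, with its rim at z≈0.075 as predicted. Next is the funnel.

Request:
step_arm([
  {"xyz":[0,-497,-81],"turn":[0,0,0],"grip":90},
  {"xyz":[0,-497,-81],"turn":[0,0,0],"grip":90},
  {"xyz":[0,-497,-81],"turn":[0,0,0],"grip":90},
  {"xyz":[0,-497,-81],"turn":[0,0,0],"grip":90},
  {"xyz":[0,-497,-81],"turn":[0,0,0],"grip":90},
  {"xyz":[0,-497,-81],"turn":[0,0,0],"grip":90},
  {"xyz":[0,-497,-81],"turn":[0,0,0],"grip":90},
  {"xyz":[0,-497,-81],"turn":[0,0,0],"grip":90},
  {"xyz":[0,-497,-81],"turn":[0,0,0],"grip":90},
  {"xyz":[0,-497,-81],"turn":[0,0,0],"grip":90},
  {"xyz":[0,-497,-81],"turn":[0,0,0],"grip":90},
  {"xyz":[0,-497,-81],"turn":[0,0,0],"grip":90},
])

```text
t: 9.75
tool_pos: [0.5009, -0.2982, 0.2467]
orientation: [0.221, 1.559, -0.221]
force: [-0.5, 0.8, -0.4]
opening: 0.0901
```

```bash
python3 - <<'E'
from h import *
im,p=snap('wrist','w6.png'); s,R,t=tool(); print(t,s['opening'])
print(proj(p,[[.433,-.287,.025]]))
c=[.433,-.287]
print(circ(p,im,c,.025,31,.8,1.2),circ(p,im,[.46,-.177],.024,24.5,.8,1.2))
go(.433,-.287,.0925)
cv2.imwrite('pics/w6b.png',cv2.resize(im[:,:,::-1],(800,600),interpolation=cv2.INTER_CUBIC))
E
```

```text
[ 0.50088824 -0.29845887  0.24671571] 0.09020880527881643
[[249.34077877 123.61455511]]
(array([ 0.4333, -0.2892]), np.float64(30.7), 90, 62) (array([ 0.4588, -0.1778]), np.float64(23.4), 90, 53)
shift [154.2  -7.9 -68.4] turn 0 yaw 1.289 t 9.8 tilt [-1.e+00  1.e-04 -1.e-04] q6 -1.91
```

View pics/w6b.png

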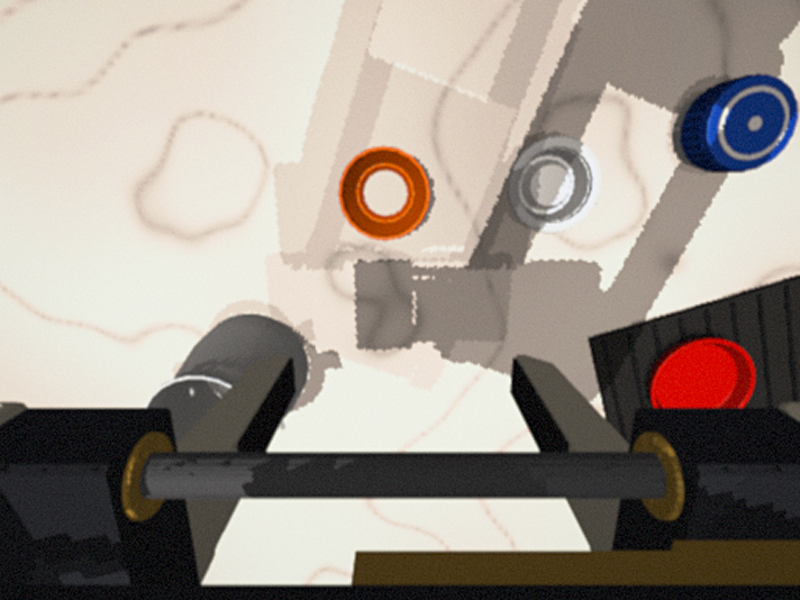

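The funnel is at (385,192) in the picture, standing upright and clear of the blind basket and jug. I go down onto it, close and lift.

Request:
step_arm([
  {"xyz":[40,-10,-50],"turn":[0,0,0],"grip":90},
  {"xyz":[80,-10,-67.5],"turn":[0,0,0],"grip":90},
  {"xyz":[125,-10,-67.5],"turn":[0,0,0],"grip":90},
  {"xyz":[154,-10,-67.5],"turn":[0,0,0],"grip":90},
  {"xyz":[154,-10,-67.5],"turn":[0,0,0],"grip":75},
  {"xyz":[154,-10,-67.5],"turn":[0,0,0],"grip":55},
  {"xyz":[154,-10,-67.5],"turn":[0,0,0],"grip":55},
  {"xyz":[154,-10,-67.5],"turn":[0,0,0],"grip":55},
  {"xyz":[154,-10,-67.5],"turn":[0,0,0],"grip":55},
  {"xyz":[120,-10,-67.5],"turn":[0,0,0],"grip":55},
  {"xyz":[60,-10,-67.5],"turn":[0,0,0],"grip":55},
  {"xyz":[0,-10,-67.5],"turn":[0,0,0],"grip":55},
], force=15)

```text
t: 11.3
tool_pos: [0.4322, -0.2902, 0.2484]
orientation: [0.223, 1.56, -0.223]
force: [0.4, -1.5, -1.5]
opening: 0.0625
```

```bash
python3 - <<'E'
from h import *
s,R,t=tool(); print(t,s['opening'],s['force'])
go(.716,.155,.247)
E
```

```text
[ 0.43224108 -0.29015358  0.24842466] 0.06246126966891215 [ 0.40586632 -1.46758582 -1.52179665]
shift [  1.5 506.8 147.7] turn 0 yaw 1.287 t 11.3 tilt [-1.e+00  2.e-04 -5.e-04] q6 -1.98
```

Request:
step_arm([
  {"xyz":[0,507,148],"turn":[0,0,0],"grip":55},
  {"xyz":[0,507,148],"turn":[0,0,0],"grip":55},
  {"xyz":[0,507,148],"turn":[0,0,0],"grip":55},
  {"xyz":[0,507,148],"turn":[0,0,0],"grip":55},
  {"xyz":[0,507,148],"turn":[0,0,0],"grip":55},
  {"xyz":[0,507,148],"turn":[0,0,0],"grip":55},
  {"xyz":[0,507,148],"turn":[0,0,0],"grip":55},
  {"xyz":[0,507,148],"turn":[0,0,0],"grip":55},
  {"xyz":[0,507,148],"turn":[0,0,0],"grip":55},
  {"xyz":[0,507,148],"turn":[0,0,0],"grip":55},
  {"xyz":[0,507,148],"turn":[0,0,0],"grip":55},
  {"xyz":[0,507,148],"turn":[0,0,0],"grip":55},
])

```text
t: 12.8
tool_pos: [0.7165, 0.1535, 0.2471]
orientation: [0.224, 1.559, -0.224]
force: [0.3, 0.5, -0.4]
opening: 0.0623
```

```bash
python3 - <<'E'
from h import *
im,p=snap('wrist','w7.png'); s,R,t=tool(); print(t,s['opening'])
c=t[:2]
for dz in (.066,.0675,.069):
  f=circ(p,im,c,t[2]-dz,31,.93,1.07); print(dz,f)
b=circ(p,im,[.629,.181],.075,31.5,.92,1.08); b2=circ(p,im,[.629,.181],.075,24.5,.9,1.1); print(b,b2)
f=circ(p,im,c,t[2]-.0675,31,.93,1.07)
d=np.r_[b2[0]-f[0],0]; print('shift',R.T@d*1000)
cv2.imwrite('pics/w7b.png',im[20:320,110:410,::-1].repeat(2,0).repeat(2,1))
E
```

```text
[0.71648818 0.1535025  0.24714144] 0.06233142866983195
0.066 (array([0.7103, 0.1557]), np.float64(30.7), 88, 53)
0.0675 (array([0.7128, 0.1549]), np.float64(29.8), 88, 55)
0.069 (array([0.7135, 0.1547]), np.float64(30.2), 90, 57)
(array([0.6297, 0.1804]), np.float64(31.6), 90, 69) (array([0.6295, 0.1804]), np.float64(24.5), 90, 78)
shift [-1.85900093e-02  1.02962722e+00 -8.71095834e+01]
```

View pics/w7b.png

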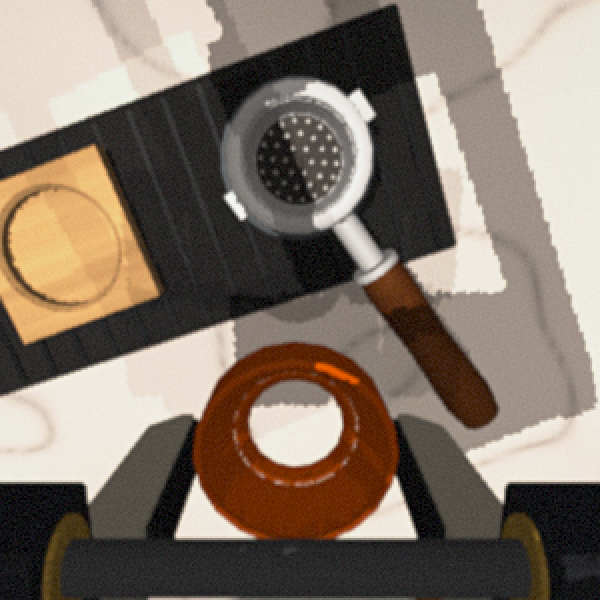

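```bash
python3 - <<'E'
from h import *
im=cv2.imread('pics/w7.png'); p=camera_params('wrist'); s,R,t=tool()
h=cv2.cvtColor(im,cv2.COLOR_BGR2HSV)
m=((h[:,:,0]<15)&(h[:,:,1]>150)&(h[:,:,2]>50)).astype(np.uint8)
m[:185]=0; m[292:]=0; m[:,:195]=0; m[:,320:]=0
c=max(cv2.findContours(m,cv2.RETR_EXTERNAL,cv2.CHAIN_APPROX_NONE)[0],key=cv2.contourArea)[:,0,:]
c=cv2.convexHull(c)[:,0,:].astype(float); print(c[:,0].min(),c[:,0].max(),c[:,1].min(),c[:,1].max())
cc=c[c[:,1]<285]
for dz in (.064,.0675,.071,.0745):
  P=ray(p,cc,t[2]-dz)[:,:2]; w=np.ones(len(P))
  for _ in range(10):
    A=np.c_[2*P,np.ones(len(P))]*w[:,None]; q=np.linalg.lstsq(A,(P**2).sum(1)*w,rcond=None)[0]
    r=np.sqrt(q[2]+q[:2]@q[:2]); e=np.linalg.norm(P-q[:2],axis=1)-r; w=1/(1+(e/.0006)**2)
  d=R.T@np.r_[q[:2]-t[:2],0]*1000
  print(dz,q[:2].round(4),(r*1000).round(1),'rms',(e.std()*1000).round(2),'off tool',d.round(1))
E
```

```text
206.0 309.0 191.0 289.0
0.064 [0.7091 0.156 ] 29.9 rms 0.78 off tool [-0.   0.3 -7.8]
0.0675 [0.7108 0.1555] 30.6 rms 0.8 off tool [-0.   0.3 -6. ]
0.071 [0.7124 0.155 ] 31.3 rms 0.82 off tool [-0.   0.3 -4.3]
0.0745 [0.7141 0.1545] 32.0 rms 0.83 off tool [-0.   0.2 -2.6]
```

```bash
python3 - <<'E'
from h import *
p=camera_params('wrist'); s,R,t=tool()
im=cv2.imread('pics/w7.png'); h=cv2.cvtColor(im,cv2.COLOR_BGR2HSV)
m=((h[:,:,1]<90)&(h[:,:,2]>150)).astype(np.uint8)
n,l,st,ce=cv2.connectedComponentsWithStats(m); i=l[231,258]; print(st[i],ce[i])
cnt=max(cv2.findContours((l==i).astype(np.uint8),cv2.RETR_EXTERNAL,cv2.CHAIN_APPROX_NONE)[0],key=len)
for dz in (.0895,.0925,.0955,.0985):
  P=ray(p,cnt[:,0],t[2]-dz)[:,:2]; c,r=cv2.minEnclosingCircle((P*1000).astype(np.float32))
  print(dz,'hole r',r,'off',(R.T@np.r_[np.array(c)/1000-t[:2],0]*1000).round(1))
# same in w6 (pose: commanded)
E
```

```text
[ 234  218   48   36 1254] [257.66985646 235.24162679]
0.0895 hole r 15.571009635925293 off [-0.   0.4 -4.2]
0.0925 hole r 15.845390319824219 off [-0.   0.4 -2.9]
0.0955 hole r 16.119754791259766 off [-0.   0.4 -1.6]
0.0985 hole r 16.394094467163086 off [-0.   0.4 -0.2]
```

The funnel sits level in the hand, about 4 mm toward the robot from the grasp axis. I correct for that and lower it carefully.

Request:
step_arm([
  {"xyz":[10,1,-50],"turn":[0,0,0],"grip":55},
  {"xyz":[40,1,-87],"turn":[0,0,0],"grip":55},
  {"xyz":[60,1,-87],"turn":[0,0,0],"grip":55},
  {"xyz":[70,1,-87],"turn":[0,0,0],"grip":55},
  {"xyz":[74,1,-87],"turn":[0,0,0],"grip":55},
  {"xyz":[77,1,-87],"turn":[0,0,0],"grip":55},
  {"xyz":[77,1,-87],"turn":[0,0,0],"grip":55},
])

```text
t: 13.72
tool_pos: [0.6342, 0.18, 0.1703]
orientation: [0.223, 1.558, -0.223]
force: [-0.4, 0.2, -1.5]
opening: 0.0624
```

Request:
step_arm([
  {"xyz":[1,0,0],"turn":[0,0,0],"grip":55},
  {"xyz":[2,0,0],"turn":[0,0,0],"grip":55},
  {"xyz":[3,0,0],"turn":[0,0,0],"grip":55},
  {"xyz":[3,0,0],"turn":[0,0,0],"grip":55},
])

```text
t: 14.22
tool_pos: [0.6334, 0.1801, 0.1666]
orientation: [0.223, 1.56, -0.223]
force: [-0.7, 1.3, -0.5]
opening: 0.0626
```

Request:
step_arm([
  {"xyz":[1,0,0],"turn":[0,0,0],"grip":55},
  {"xyz":[2,0,0],"turn":[0,0,0],"grip":55},
  {"xyz":[2,0,0],"turn":[0,0,0],"grip":55},
])

```text
t: 14.6
tool_pos: [0.6335, 0.1802, 0.1656]
orientation: [0.223, 1.559, -0.223]
force: [-3.5, -1.6, 5.6]
opening: 0.0626
```

Request:
step_arm([
  {"xyz":[1,0,0],"turn":[0,0,0],"grip":55},
  {"xyz":[1,0,0],"turn":[0,0,0],"grip":55},
])

```text
t: 14.85
tool_pos: [0.6336, 0.1802, 0.1655]
orientation: [0.223, 1.559, -0.223]
force: [-6.0, -1.5, 11.4]
opening: 0.0627
```

Contact came about 2 mm above the nominal height, with a sideways push toward -x. I ease the funnel that way and try again.

Request:
step_arm([
  {"xyz":[-2,0,-1],"turn":[0,0,0],"grip":55},
  {"xyz":[-2,0,-2.5],"turn":[0,0,0],"grip":55},
  {"xyz":[-1,0,-2.5],"turn":[0,0,0],"grip":55},
  {"xyz":[-1,0,-2.5],"turn":[0,0,0],"grip":55},
])

```text
t: 15.35
tool_pos: [0.6311, 0.1809, 0.1656]
orientation: [0.223, 1.559, -0.223]
force: [-3.5, 0.7, 7.1]
opening: 0.0622
```

Request:
step_arm([
  {"xyz":[1,0,0],"turn":[0,0,0],"grip":55},
  {"xyz":[1,0,0],"turn":[0,0,0],"grip":55},
])

```text
t: 15.6
tool_pos: [0.6311, 0.1809, 0.1655]
orientation: [0.223, 1.559, -0.223]
force: [-6.3, -1.6, 12.8]
opening: 0.0623
```

Same height after a 2.5 mm sideways shift, so it is resting flat on the rim. I release and look.

Request:
step_arm([
  {"xyz":[-1.5,0,0],"turn":[0,0,0],"grip":62},
  {"xyz":[-1.5,0,0],"turn":[0,0,0],"grip":66},
  {"xyz":[-1.5,0,0],"turn":[0,0,0],"grip":75},
  {"xyz":[-1.5,0,0],"turn":[0,0,0],"grip":90},
  {"xyz":[-1.5,0,0],"turn":[0,0,0],"grip":90},
  {"xyz":[-40,0,0],"turn":[0,0,0],"grip":90},
  {"xyz":[-82,0,40],"turn":[0,0,0],"grip":90},
  {"xyz":[-82,0,85],"turn":[0,0,0],"grip":90},
  {"xyz":[-82,0,85],"turn":[0,0,0],"grip":90},
  {"xyz":[-82,0,85],"turn":[0,0,0],"grip":90},
])

```text
t: 16.85
tool_pos: [0.7121, 0.1571, 0.2447]
orientation: [0.223, 1.561, -0.223]
force: [-0.2, 0.5, 0.1]
opening: 0.0898
```

```bash
python3 - <<'E'
from h import *
im,p=snap('wrist','w8.png'); s,R,t=tool(); print(t,s['opening'])
for z in (.090,.095,.1): print(z,circ(p,im,[.63,.181],z,31,.9,1.1))
print(circ(p,im,[.638,.042],.019,32,.85,1.15))
cv2.imwrite('pics/w8b.png',im[20:220,110:410,::-1].repeat(2,0).repeat(2,1))
go(.50,.05,.25)
E
```

```text
[0.71187639 0.15736622 0.24514235] 0.0901319783170711
0.09 (array([0.6297, 0.1814]), np.float64(31.7), 90, 75)
0.095 (array([0.6298, 0.1814]), np.float64(31.0), 90, 73)
0.1 (array([0.63  , 0.1813]), np.float64(30.4), 90, 74)
(array([0.6355, 0.0473]), np.float64(30.6), 90, 59)
shift [  -4.6 -162.4 -173.4] turn 0 yaw 1.287 t 16.9 tilt [-1.0e+00 -3.0e-04 -1.3e-03] q6 -1.14
```

View pics/w8b.png

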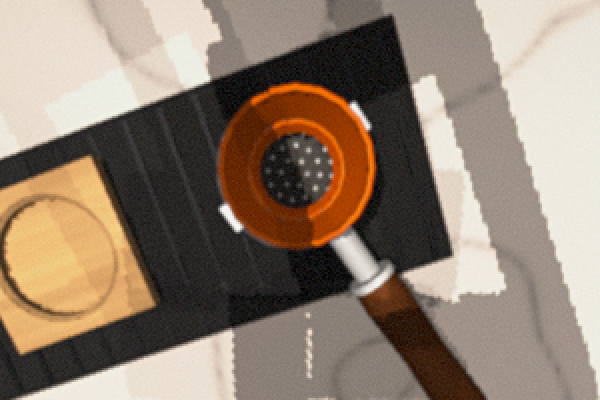

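The funnel is seated concentric with the basket, with its top at z≈0.095 as expected. Next is the leveller.

Request:
step_arm([
  {"xyz":[-5,-281,-116],"turn":[0,0,0],"grip":90},
  {"xyz":[-5,-281,-116],"turn":[0,0,0],"grip":90},
  {"xyz":[-5,-281,-116],"turn":[0,0,0],"grip":90},
  {"xyz":[-5,-281,-116],"turn":[0,0,0],"grip":90},
  {"xyz":[-5,-281,-116],"turn":[0,0,0],"grip":90},
  {"xyz":[-5,-281,-116],"turn":[0,0,0],"grip":90},
  {"xyz":[-5,-281,-116],"turn":[0,0,0],"grip":90},
  {"xyz":[-5,-281,-116],"turn":[0,0,0],"grip":90},
])

```text
t: 17.9
tool_pos: [0.523, -0.0791, 0.2509]
orientation: [0.222, 1.559, -0.221]
force: [0.5, 0.5, -0.5]
opening: 0.0896
```

```bash
cat >> h.py <<'E'
def blob(p,im,h0,h1,smin,vmin,z,roi,fill=True):
    "centre of the hull (min-area rect and moments) of the biggest blob of a hue range, on plane z"
    h=cv2.cvtColor(im,cv2.COLOR_RGB2HSV); m=((h[:,:,0]>=h0)&(h[:,:,0]<=h1)&(h[:,:,1]>=smin)&(h[:,:,2]>=vmin)).astype(np.uint8)
    k=np.zeros_like(m); k[roi[1]:roi[3],roi[0]:roi[2]]=1; m*=k
    c=max(cv2.findContours(m,cv2.RETR_EXTERNAL,cv2.CHAIN_APPROX_NONE)[0],key=cv2.contourArea)
    P=(ray(p,cv2.convexHull(c)[:,0],z)[:,:2]*1000).astype(np.float32)
    M=cv2.moments(cv2.convexHull(P)); return cv2.boundingRect(c),np.round([M['m10']/M['m00'],M['m01']/M['m00']],1),cv2.minAreaRect(P),cv2.minEnclosingCircle(P)
E
python3 - <<'E'
from h import *
im,p=snap('wrist','w9.png'); s,R,t=tool(); print(t,s['opening'])
print(proj(p,[[.455,-.06,.04]]))
print(circ(p,im,[.455,-.06],.04,28,.85,1.15))
# steel ring / top: white ring centre
h=cv2.cvtColor(im,cv2.COLOR_RGB2HSV)
print('blue',blob(p,im,100,130,120,60,.04,(150,60,400,260)))
go(.455,-.06,.1)
cv2.imwrite('pics/w9b.png',im[:,:,::-1])
im=cv2.imread('pics/w8.png')
E
```

```text
[ 0.5230743  -0.07909383  0.25075761] 0.0898497962705113
[[256.41152464 121.64562675]]
(array([ 0.4543, -0.0611]), np.float64(27.8), 90, 69)
blue ((229, 93, 54, 56), array([454.4, -60.9]), ((454.38201904296875, -60.78425216674805), (53.34235763549805, 53.640254974365234), 72.10414123535156), ((454.47216796875, -60.93444061279297), 27.27648162841797))
shift [150.7  -0.6 -70.7] turn 0 yaw 1.289 t 17.95 tilt [-1.e+00  2.e-04  1.e-04] q6 -1.54
```

View pics/w9b.png

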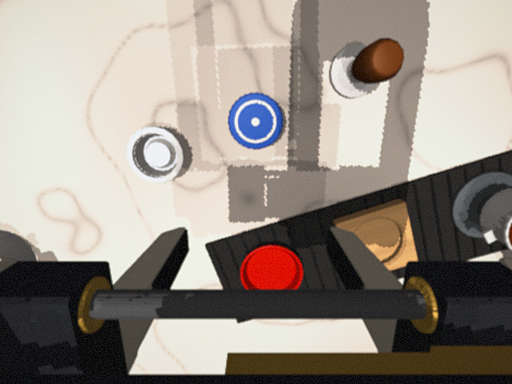

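The leveller is at (256,121), upright. I grasp it and lift.

Request:
step_arm([
  {"xyz":[40,-1.8,-50],"turn":[0,0,0],"grip":90},
  {"xyz":[80,-1.8,-72.5],"turn":[0,0,0],"grip":90},
  {"xyz":[125,-1.8,-72.5],"turn":[0,0,0],"grip":90},
  {"xyz":[151,-1.8,-72.5],"turn":[0,0,0],"grip":90},
  {"xyz":[151,-1.8,-72.5],"turn":[0,0,0],"grip":75},
  {"xyz":[151,-1.8,-72.5],"turn":[0,0,0],"grip":50},
  {"xyz":[151,-1.8,-72.5],"turn":[0,0,0],"grip":50},
  {"xyz":[151,-1.8,-72.5],"turn":[0,0,0],"grip":50},
  {"xyz":[151,-1.8,-72.5],"turn":[0,0,0],"grip":50},
  {"xyz":[120,-1.8,-72.5],"turn":[0,0,0],"grip":50},
  {"xyz":[60,-1.8,-72.5],"turn":[0,0,0],"grip":50},
  {"xyz":[10,-1.8,-72.5],"turn":[0,0,0],"grip":50},
], force=30)

```text
t: 19.45
tool_pos: [0.4521, -0.0617, 0.2424]
orientation: [0.223, 1.559, -0.223]
force: [0.9, -0.7, -2.7]
opening: 0.0555
```

```bash
python3 - <<'E'
from h import *
s,R,t=tool(); print(t,s['opening'],s['force'])
go(.72,.02,.24)
E
```

```text
[ 0.45212421 -0.06169002  0.24241885] 0.05545669480002044 [ 0.88689275 -0.74999265 -2.70882243]
shift [  2.4 153.5 234.3] turn 0 yaw 1.287 t 19.45 tilt [-1.e+00 -1.e-04 -1.e-04] q6 -1.53
```

Request:
step_arm([
  {"xyz":[0,153,234],"turn":[0,0,0],"grip":50},
  {"xyz":[0,153,234],"turn":[0,0,0],"grip":50},
  {"xyz":[0,153,234],"turn":[0,0,0],"grip":50},
  {"xyz":[0,153,234],"turn":[0,0,0],"grip":50},
  {"xyz":[0,153,234],"turn":[0,0,0],"grip":50},
  {"xyz":[0,153,234],"turn":[0,0,0],"grip":50},
  {"xyz":[0,153,234],"turn":[0,0,0],"grip":50},
])

```text
t: 20.32
tool_pos: [0.7192, 0.0194, 0.2398]
orientation: [0.223, 1.561, -0.223]
force: [0.2, -0.5, -3.1]
opening: 0.0558
```

```bash
python3 - <<'E'
from h import *
im,p=snap('wrist','w10.png'); s,R,t=tool(); print(t,s['opening'])
u=proj(p,[[.638,.044,.019]])[0]; print(u)
print('block',blob(p,im,8,28,60,70,.019,(int(u[0])-60,max(0,int(u[1])-55),int(u[0])+60,int(u[1])+60)))
print('recess',circ(p,im,[.638,.046],.019,32,.85,1.15))
u=proj(p,[[.643,-.092,.019]])[0]
print('cup',u,blob(p,im,0,8,150,80,.019,(0,0,250,230)))
print('lev',blob(p,im,100,130,100,40,t[2]-.06,(150,150,400,290)),circ(p,im,t[:2],t[2]-.06,28,.9,1.1))
cv2.imwrite('pics/w10b.png',im[:,:,::-1])
E
```

```text
[0.71917447 0.01930586 0.24040556] 0.05523874404910815
[258.00166482 107.51297728]
block ((202, 52, 106, 107), array([635.9,  41.8]), ((635.5615844726562, 42.0183219909668), (86.11144256591797, 86.18474578857422), 3.1267199516296387), ((635.5618896484375, 42.14849853515625), 59.6818962097168))
recess (array([0.6368, 0.0448]), np.float64(31.8), 90, 45)
cup [137.58070509 149.57124611] ((96, 109, 77, 76), array([640.4, -94.5]), ((640.422119140625, -94.51799011230469), (80.9742202758789, 79.63520050048828), 73.66670989990234), ((640.5865478515625, -94.38970947265625), 40.86397933959961))
lev ((209, 200, 97, 90), array([712.7,  21.7]), ((710.7554321289062, 22.071388244628906), (53.712467193603516, 54.08693313598633), 73.72843170166016), ((713.424072265625, 21.53687858581543), 30.07993507385254)) (array([0.7111, 0.0222]), np.float64(27.5), 90, 50)
```

View pics/w10b.png

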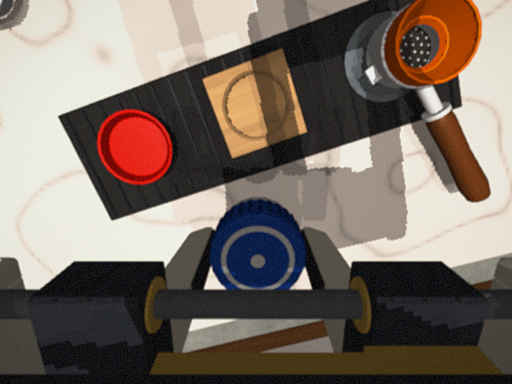

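The block is centred at about (256,104), the red cup at (135,147), and the leveller's top dot in hand is at (258,261), about 2.5 mm off axis. I place it now.

Request:
step_arm([
  {"xyz":[20,0,-45],"turn":[0,0,0],"grip":50},
  {"xyz":[60,0,-88],"turn":[0,0,0],"grip":50},
  {"xyz":[90,0,-88],"turn":[0,0,0],"grip":50},
  {"xyz":[108,0,-88],"turn":[0,0,0],"grip":50},
  {"xyz":[116,0,-88],"turn":[0,0,0],"grip":50},
  {"xyz":[120,0,-88],"turn":[0,0,0],"grip":50},
  {"xyz":[124,0,-88],"turn":[0,0,0],"grip":50},
  {"xyz":[127,0,-88],"turn":[0,0,0],"grip":50},
  {"xyz":[127,0,-88],"turn":[0,0,0],"grip":50},
])

```text
t: 21.5
tool_pos: [0.6356, 0.0443, 0.1137]
orientation: [0.223, 1.559, -0.223]
force: [-1.1, -0.4, -2.2]
opening: 0.0556
```

Request:
step_arm([
  {"xyz":[1,0,0],"turn":[0,0,0],"grip":50},
  {"xyz":[2,0,0],"turn":[0,0,0],"grip":50},
  {"xyz":[2,0,0],"turn":[0,0,0],"grip":50},
])

```text
t: 21.88
tool_pos: [0.6354, 0.0444, 0.1117]
orientation: [0.223, 1.559, -0.223]
force: [0.2, -0.1, -3.1]
opening: 0.0557
```

Request:
step_arm([
  {"xyz":[1,0,0],"turn":[0,0,0],"grip":50},
  {"xyz":[2,0,0],"turn":[0,0,0],"grip":50},
  {"xyz":[2,0,0],"turn":[0,0,0],"grip":50},
])

```text
t: 22.25
tool_pos: [0.6356, 0.0443, 0.111]
orientation: [0.223, 1.559, -0.223]
force: [-5.1, -0.0, 8.3]
opening: 0.0552
```

Request:
step_arm([
  {"xyz":[1,0,0],"turn":[0,0,0],"grip":50},
  {"xyz":[1,0,0],"turn":[0,0,0],"grip":50},
])

```text
t: 22.5
tool_pos: [0.6357, 0.0443, 0.111]
orientation: [0.223, 1.559, -0.223]
force: [-10.8, 0.1, 15.2]
opening: 0.056
```

Request:
step_arm([
  {"xyz":[-2,0,0],"turn":[0,0,0],"grip":55},
  {"xyz":[-2,0,0],"turn":[0,0,0],"grip":62},
  {"xyz":[-2,0,0],"turn":[0,0,0],"grip":80},
  {"xyz":[-2,0,0],"turn":[0,0,0],"grip":80},
  {"xyz":[-45,0,0],"turn":[0,0,0],"grip":80},
  {"xyz":[-105,0,0],"turn":[0,0,0],"grip":80},
  {"xyz":[-140,-47,-70],"turn":[0,0,0],"grip":80},
  {"xyz":[-140,-47,-126],"turn":[0,0,0],"grip":80},
  {"xyz":[-140,-47,-126],"turn":[0,0,0],"grip":80},
  {"xyz":[-140,-47,-126],"turn":[0,0,0],"grip":80},
])

```text
t: 23.75
tool_pos: [0.5008, 0.0346, 0.2493]
orientation: [0.223, 1.558, -0.222]
force: [0.3, 0.2, 0.9]
opening: 0.08
```

```bash
python3 - <<'E'
from h import *
im,p=snap('wrist','w11.png'); s,R,t=tool(); print(t,s['opening'])
print('handle',blob(p,im,3,20,90,30,.078,(150,20,380,200)))
u=proj(p,[[.435,.054,.01],[.437,.054,.085]]);print(u)
print('foot',circ(p,im,[.435,.054],.010,26.5,.85,1.15))
print('wrist lev?',proj(p,[[.637,.043,.049]]))
go(.435,.054,.12)
cv2.imwrite('pics/w11b.png',cv2.resize(im[:,:,::-1],(640,480)))
E
```

```text
[0.50168986 0.03451542 0.24930066] 0.08015819124596808
handle ((241, 107, 36, 37), array([435.3,  55.1]), ((435.2772521972656, 55.151180267333984), (30.69301414489746, 30.541067123413086), 73.68553924560547), ((435.05755615234375, 55.071754455566406), 15.969343185424805))
[[257.23026745 122.46115373]
 [257.79924074 128.10068679]]
foot (array([0.4349, 0.0544]), np.float64(23.7), 89, 57)
wrist lev? [[296.56281086 296.87530131]]
shift [129.2  -0.  -69.7] turn 0 yaw 1.287 t 23.8 tilt [-1.0e+00  4.0e-04  1.7e-03] q6 -1.32
```

View pics/w11b.png

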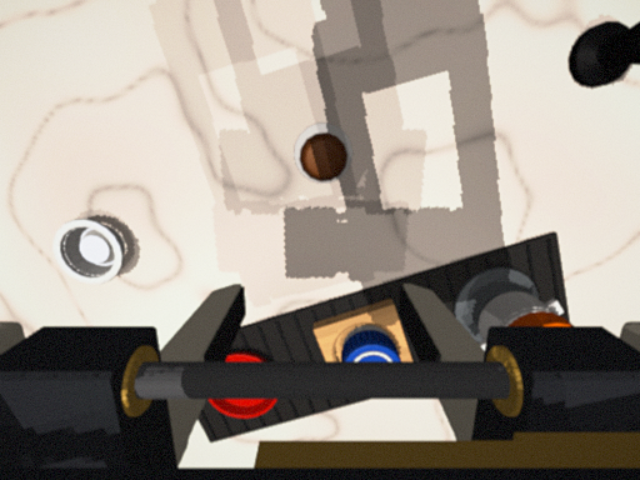

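The tamper stands upright at (323,155), with the handle seen end-on. I grip the widest part of the handle.

Request:
step_arm([
  {"xyz":[20,0.5,-50],"turn":[0,0,0],"grip":75},
  {"xyz":[50,0.5,-70],"turn":[0,0,0],"grip":75},
  {"xyz":[90,0.5,-70],"turn":[0,0,0],"grip":75},
  {"xyz":[116,0.5,-70],"turn":[0,0,0],"grip":75},
  {"xyz":[116,0.5,-70],"turn":[0,0,0],"grip":50},
  {"xyz":[116,0.5,-70],"turn":[0,0,0],"grip":28},
  {"xyz":[116,0.5,-70],"turn":[0,0,0],"grip":28},
  {"xyz":[116,0.5,-70],"turn":[0,0,0],"grip":28},
  {"xyz":[116,0.5,-70],"turn":[0,0,0],"grip":28},
  {"xyz":[116,0.5,-70],"turn":[0,0,0],"grip":28},
  {"xyz":[80,0.5,-70],"turn":[0,0,0],"grip":28},
  {"xyz":[26,0.5,-70],"turn":[0,0,0],"grip":28},
], force=40)

```text
t: 25.3
tool_pos: [0.4323, 0.0545, 0.2212]
orientation: [0.222, 1.565, -0.224]
force: [2.2, -0.4, -2.5]
opening: 0.0323
```

```bash
python3 - <<'E'
from h import *
im,p=snap('wrist','w12.png'); s,R,t=tool(); print(t,s['opening'],s['force'])
f=t+R@[.133,0,0]; print(f)
for z in (f[2]+.010,): print('foot',circ(p,im,f,z,26.5,.85,1.15))
print('handle',blob(p,im,3,20,90,20,t[2]-.055,(180,150,330,285)))
go(.6405,-.0945,.222)
cv2.imwrite('pics/w12b.png',im[:,:,::-1])
E
```

```text
[0.43619513 0.05457874 0.23043475] 0.03242462137034201 [4.24912952 0.18039067 4.67874284]
[0.43701779 0.05456563 0.0974373 ]
foot (array([0.4279, 0.0544]), np.float64(26.0), 75, 35)
handle ((227, 216, 61, 69), array([421.2,  57.9]), ((419.4393005371094, 58.392127990722656), (30.466928482055664, 37.652225494384766), 73.77515411376953), ((420.4854736328125, 58.00937271118164), 20.03655242919922))
shift [  9.7 -85.9 237.8] turn 0 yaw 1.287 t 25.35 tilt [-1.      0.0016  0.006 ] q6 -1.28
```

View pics/w12b.png

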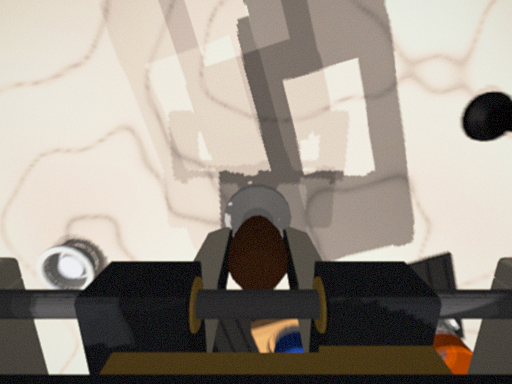

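The tamper hangs upright in the grip, with its foot concentric under the handle at about (257,213). I move it over the red cup.

Request:
step_arm([
  {"xyz":[0,-43,120],"turn":[0,0,0],"grip":28},
  {"xyz":[0,-43,120],"turn":[0,0,0],"grip":28},
  {"xyz":[0,-85.5,239],"turn":[0,0,0],"grip":28},
  {"xyz":[0,-85.5,239],"turn":[0,0,0],"grip":28},
  {"xyz":[0,-85.5,239],"turn":[0,0,0],"grip":28},
  {"xyz":[0,-85.5,239],"turn":[0,0,0],"grip":28},
  {"xyz":[0,-85.5,239],"turn":[0,0,0],"grip":28},
  {"xyz":[20,-85.5,239],"turn":[0,0,0],"grip":28},
  {"xyz":[40,-85.5,239],"turn":[0,0,0],"grip":28},
  {"xyz":[40,-85.5,239],"turn":[0,0,0],"grip":28},
])

```text
t: 26.6
tool_pos: [0.6376, -0.0937, 0.179]
orientation: [0.223, 1.565, -0.222]
force: [0.6, -0.6, -3.2]
opening: 0.0325
```

```bash
python3 - <<'E'
from h import *
im,p=snap('wrist','w13.png'); s,R,t=tool(); print(t,s['opening'],s['force'])
go(.6405,-.0945,.15)
print('cup',blob(p,im,0,8,150,80,.019,(120,80,400,290)))
cv2.imwrite('pics/w13b.png',cv2.resize(im[120:320,140:380,::-1],(720,600)))
E
```

```text
[ 0.63851459 -0.09396666  0.18060097] 0.03250813235582605 [-0.89297129  0.61654857 -2.87963691]
shift [30.6  0.1  2.2] turn 0 yaw 1.287 t 26.65 tilt [-1.0e+00 -2.0e-04 -3.7e-03] q6 -1.51
cup ((214, 165, 87, 63), array([633.1, -92.6]), ((630.0927124023438, -91.59278106689453), (78.70870208740234, 58.06955337524414), 73.72193145751953), ((639.8673706054688, -94.4332046508789), 39.9630012512207))
```

View pics/w13b.png

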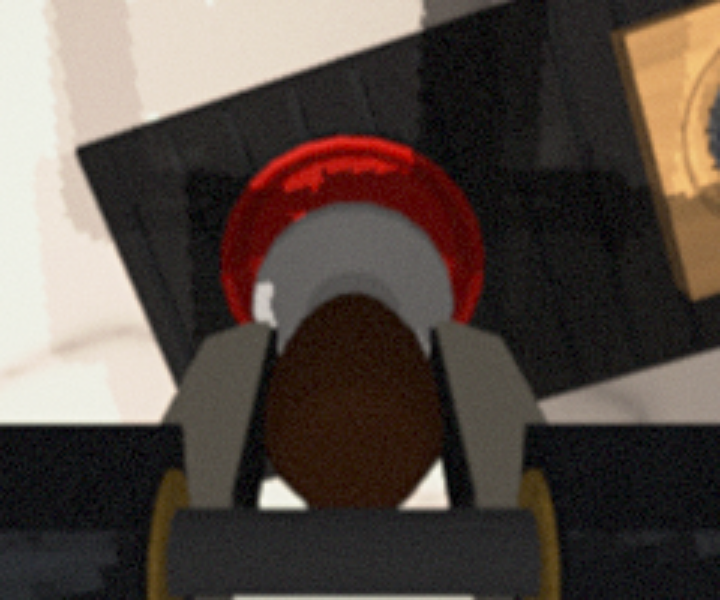

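Foot and cup are laterally concentric (both near column 352). I lower it, 2 mm forward.

Request:
step_arm([
  {"xyz":[10,0,2],"turn":[0,0,0],"grip":28},
  {"xyz":[20,0,2],"turn":[0,0,0],"grip":28},
  {"xyz":[28,0,2],"turn":[0,0,0],"grip":28},
  {"xyz":[33,0,2],"turn":[0,0,0],"grip":28},
  {"xyz":[36,0,2],"turn":[0,0,0],"grip":28},
  {"xyz":[36,0,2],"turn":[0,0,0],"grip":28},
])

```text
t: 27.4
tool_pos: [0.6417, -0.095, 0.1466]
orientation: [0.223, 1.559, -0.223]
force: [-0.0, -0.2, -2.6]
opening: 0.0322
```

Request:
step_arm([
  {"xyz":[1,0,0],"turn":[0,0,0],"grip":28},
  {"xyz":[2,0,0],"turn":[0,0,0],"grip":28},
  {"xyz":[2,0,0],"turn":[0,0,0],"grip":28},
])

```text
t: 27.78
tool_pos: [0.6418, -0.095, 0.1448]
orientation: [0.223, 1.559, -0.223]
force: [-0.9, -0.0, -3.3]
opening: 0.0322
```

Request:
step_arm([
  {"xyz":[1,0,0],"turn":[0,0,0],"grip":28},
  {"xyz":[2,0,0],"turn":[0,0,0],"grip":28},
  {"xyz":[2,0,0],"turn":[0,0,0],"grip":28},
])

```text
t: 28.15
tool_pos: [0.6427, -0.0953, 0.1441]
orientation: [0.222, 1.557, -0.223]
force: [0.7, -0.6, 5.8]
opening: 0.0324
```

Request:
step_arm([
  {"xyz":[1,0,0],"turn":[0,0,0],"grip":28},
  {"xyz":[1,0,0],"turn":[0,0,0],"grip":28},
])

```text
t: 28.4
tool_pos: [0.6432, -0.0954, 0.1439]
orientation: [0.222, 1.555, -0.223]
force: [1.3, -0.5, 8.9]
opening: 0.0325
```

Contact at the expected height. I release, lift and back away to the side for a check.

Request:
step_arm([
  {"xyz":[-1.5,0,0],"turn":[0,0,0],"grip":32},
  {"xyz":[-1.5,0,0],"turn":[0,0,0],"grip":36},
  {"xyz":[-1.5,0,0],"turn":[0,0,0],"grip":50},
  {"xyz":[-1.5,0,0],"turn":[0,0,0],"grip":75},
  {"xyz":[-1.5,0,0],"turn":[0,0,0],"grip":75},
  {"xyz":[-40,0,0],"turn":[0,0,0],"grip":75},
  {"xyz":[-90,0,0],"turn":[0,0,0],"grip":75},
  {"xyz":[-120,40,50],"turn":[0,0,0],"grip":75},
  {"xyz":[-120,80,90],"turn":[0,0,0],"grip":75},
  {"xyz":[-120,80,90],"turn":[0,0,0],"grip":75},
  {"xyz":[-120,80,90],"turn":[0,0,0],"grip":75},
])

```text
t: 29.78
tool_pos: [0.7503, -0.0433, 0.2604]
orientation: [0.222, 1.561, -0.223]
force: [0.3, -0.7, 0.3]
opening: 0.0746
```

```bash
python3 - <<'E'
from h import *
im,p=snap('wrist','w14.png'); s,R,t=tool(); print(t,s['opening'],s['t'])
q={'funnel':[.6298,.1814,.095],'lev':[.637,.043,.049],'cup':[.6405,-.0945,.019],'tamp':[.6405,-.0945,.087]}
for k in q: print(k,proj(p,[q[k]]).round(0))
u=proj(p,[q['lev']])[0]; print('lev',blob(p,im,100,130,100,40,.049,(int(u[0])-45,max(0,int(u[1])-45),int(u[0])+45,int(u[1])+45)),circ(p,im,[.637,.043],.049,28,.9,1.1))
print('foot',circ(p,im,[.6405,-.0945],.019,26.5,.85,1.1),'cup mouth',circ(p,im,[.6405,-.0945],.019,40.5,.9,1.1))
u=proj(p,[q['tamp']])[0]; print('handle',blob(p,im,5,20,90,20,.082,(int(u[0])-40,max(0,int(u[1])-40),int(u[0])+40,int(u[1])+40)))
print('funnel',circ(p,im,[.6298,.1814],.095,31,.9,1.1))
sc,_=snap('scene')
a=cv2.resize(im[:240,:,::-1],(768,360)); b=cv2.resize(sc[130:275,90:460,::-1],(600,235)); b=cv2.copyMakeBorder(b,0,0,0,168,cv2.BORDER_CONSTANT)
cv2.imwrite('pics/w14b.png',np.vstack([a,b]))
E
```

```text
[ 0.74995121 -0.04375826  0.26132557] 0.07505198482899293 29.825
funnel [[502. -26.]]
lev [[311.  54.]]
cup [[184. 102.]]
tamp [[164.  99.]]
lev ((282, 22, 60, 65), array([637.5,  42.8]), ((637.6589965820312, 43.0089225769043), (55.58197021484375, 55.04549026489258), 73.68324279785156), ((637.4246826171875, 42.61368942260742), 28.689456939697266)) (array([0.638 , 0.0426]), np.float64(29.0), 90, 74)
foot (array([ 0.6453, -0.0959]), np.float64(26.2), 90, 62) cup mouth (array([ 0.6425, -0.0944]), np.float64(38.3), 90, 61)
handle ((145, 85, 45, 41), array([645.3, -95.8]), ((644.101318359375, -95.15656280517578), (38.66416549682617, 33.53953170776367), 88.8335189819336), ((646.0262451171875, -95.41374206542969), 19.61450958251953))
funnel (array([0.6329, 0.1801]), np.float64(27.7), 23, 17)
```

View pics/w14b.png

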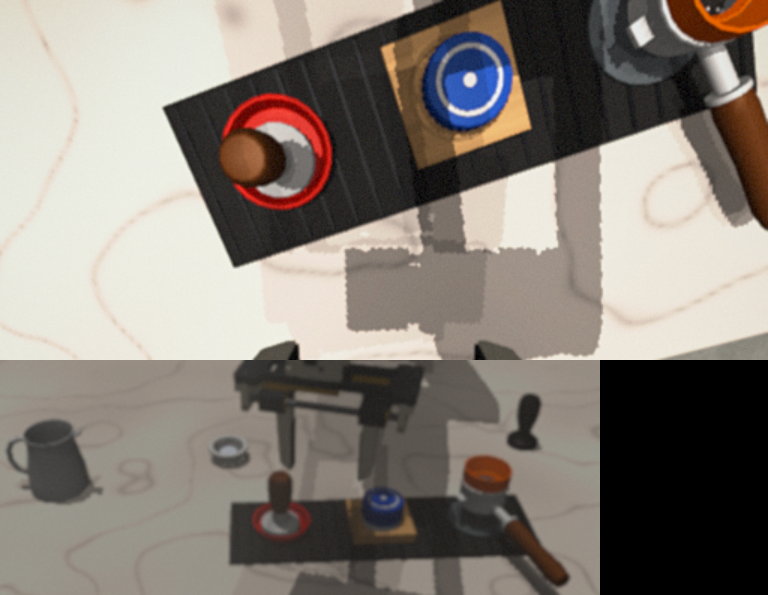

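```bash
python3 - <<'E'
from h import *
im=cv2.imread('pics/w14.png')[:,:,::-1].copy(); p=camera_params('wrist')
print('cup',blob(p,im,0,5,170,60,.019,(130,50,240,150))[1:])
it,pt=snap('top','t14.png'); 
for n,c,z,r in (('blind',[.459,-.178],.024,32),('plastic',[.426,.3],.01,24.5)):
  print(n,circ(pt,it,c,z,r,.8,1.2),circ(pt,cv2.imread('pics/top0.png')[:,:,::-1].copy(),c,z,r,.8,1.2))
d=cv2.absdiff(it,cv2.imread('pics/top0.png')[:,:,::-1].copy()).max(2)
print('jug diff',d[180:230,370:440].mean(),'blind',d[215:248,275:308].mean(),'plastic',d[222:250,66:104].mean(),'bg',d[300:340,350:480].mean())
s=telemetry.read_state(); print(s['t'],s['force'])
E
```

```text
cup (array([640.5, -94.8]), ((640.7022094726562, -93.47264099121094), (77.25335693359375, 80.93727111816406), 83.39947509765625), ((640.458984375, -95.46958923339844), 40.868194580078125))
blind (array([ 0.4599, -0.1741]), np.float64(27.4), 90, 46) (array([ 0.461 , -0.1742]), np.float64(27.4), 90, 49)Traceback (most recent call last):
  File "<stdin>", line 6, in <module>
  File "h.py", line 41, in circ
    s=np.linalg.lstsq(A,(P**2).sum(1)*w,rcond=None)[0]
                        ~~~~~~~~~~^^^
    return umr_sum(a, axis, dtype, out, keepdims, initial, where)
numpy.exceptions.AxisError: axis 1 is out of bounds for array of dimension 1
```

```bash
python3 -c "
from plant import robot
print(robot.close_job())"
```

```text
the job is handed in; nothing more can be done
None
```

The job is handed in at about 30 s of the 144 s allowed. All four pieces are placed, upright and released; no verdict was reported.

- **Basket and funnel:** I seated the perforated basket first, with its rim measured at z ≈ 0.075 m and centre about 1 mm from the portafilter's. The funnel went on next: top at z ≈ 0.095 m, about 1 mm from the basket's centre. Both heights are what full seating should give.
- **Leveller:** It sits in the wooden block, about 1 mm from the centre, and made contact at the expected floor height.
- **Tamper:** It stands upright on the floor of the red cup, about 5 mm off centre. That is inside the 10 mm limit, but the foot may be touching the cup's inner wall. I left it there.
- **Left alone:** The blind basket measured within about 1 mm of its starting position. My numeric check of the plastic tamper failed because the circle fit found no edges, and the script stopped before the jug comparison. Those two I checked only by eye: in the last scene picture both stand upright, and the arm never went near them.
- **Disagreements along the way:** Contact heights read 1–3 mm above nominal. The edge fits on the funnel and leveller in the hand were off because the gripper bar hid part of the rim, so I set those offsets from features I could see clearly.

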